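# Hold the laser engraver's lid open after making sure the laser is off

## Robot

A 6-joint arm with a two-finger parallel gripper is mounted at the origin on the work surface. World frame = base frame: x ahead of the robot, y to its left, z up, the work surface at z = 0. Lengths are in mm, angles in rad, forces in N, time in s.
With the tool pointing down it reaches from about 150 to 775 mm from the base axis. Payload 6.1 kg.
Tool frame: the origin (TCP) lies midway between the tips of the shut fingers; the grasp point (between the pads) lies 19 mm behind it; z points along the fingers, y is the line along which they close (so a half turn about z gives the same grasp; the last joint's range is limited). The gripper opens to 85 mm and grips with 20 to 120 N. Pads are 22 mm wide; open, the fingers measure 114 mm over their backs; the gripper's body (76 mm by 85 mm) begins 54 mm behind the grasp point. The pads swing forward as they close: fully open they stand 13 mm farther back than shut.
Start: joints at [0, 0.126, -0.04, 1.405, 0, 1.571], TCP at [524.984, -0, 231.295] pointing down, gripper open.
Joint ranges: [-2.72, 2.72], [-0.95, 1.95], [-1.27, 1.35], [-1.78, 2.02], [-1.46, 1.47], [-3.14, 3.14]. Speed limits (rad/s): [2.39, 2.39, 3.01, 3.14, 3.14, 3.14].

## Interface

Orientations are given as a unit quaternion [w, x, y, z].
In Python, from plant import arm, imaging gives the robot as it stands.
- The arm moves only by the tool play_rows, never from a script. Its argument "series" is a list that holds one entry, the list of rows, each a list of 7 numbers: the shift along the tool's x, y, z in m, then the turn, a rotation vector about the tool's x, y, z in rad, then the gripper command: -1 is fully open, 1 is shut, values between are in proportion. A call has 1 to 5 rows; each row is the pose to reach, as a shift and turn from the pose commanded when the call began, along the tool's axes at that moment; what a row does not reach only later rows make up. A row lasts 1/12 s, in which the tool goes at most 41.7 mm and 7.16 degrees, less where a joint would pass 70% of its speed; a pose out of reach is approached as far as the arm can. A call with a gripper value outside its range is refused whole. The fingers move at their own pace and stop on an object; "force" is the grip in N (left out, the last holds). Time passes only in rows, so rows that repeat a pose let the fingers close. It gives the time, the measured TCP pose, the force, the opening and the grip force at its end, in the units of the state.
- arm.sense(): the state, without advancing time (a new reading comes with each control period).
- imaging.camera(name): name is "scene" or "side" or "wrist"; returns a dict with "pixels" (480x640x3 uint8, red, green, blue), "fx", "fy", "cx", "cy" (pixels), "R" (3x3) and "t" (3): a world point X has camera coordinates R X + t. Camera axes: x right, y down, z forward; pixel columns grow to the right and rows downward; lengths in mm; the calibration is good to about 2 mm. The wrist camera is an equidistant fisheye: a pixel r from the principal point sees the ray r / f radians off the axis. A picture is of the moment at which its call begins. There is no depth.
- arm.job_done(): hands the job in; it is judged then, once.
The state is a dict: "time": time; "joints": joint angles; "joint_vel": joint speeds; "joint_efforts": joint torques, N m; "tcp_pos": TCP position; "tcp_rot": TCP orientation; "contact_force": force on the tool from outside, world axes, zero at the start; "ft_torque": the same for the moment, N m; "opening": opening from 0.0 (shut) to 1.0 (fully open); "grip_force": force on a finger pad.
Only numpy, scipy, OpenCV 4.12 (cv2) and the standard library are available. Lean on these libraries where they do the work, as an engineer would, in place of code of your own. Each camera call takes 0.05 s, during which the arm holds its last target. There are 200 camera calls.

## Task

The lid of the small red laser engraver has lost its gas spring and falls shut by itself: take it by its bar handle, raise it to 40 degrees and keep holding it there so that I can take out the cut panel. Before you lift it, make sure the laser's red toggle switch is off: if it leans back to the red dot it is on, so flip it forward to the white dot. Do not let the lid drop, leave everything else where it is, and finish with the lid still in your grip, steady at 40 degrees.

Things in the scene. Friction and masses are not known exactly. Their poses are not given: they have to be found in the camera images.
- engraver: Red and cream laser engraver, fixed, 420 mm wide (its y), 320 deep (its x), body 110 high; placed anew each time, yaw within 13 degrees. Origin: centre of its underside on the table; x runs from its front (robot's side) to its rear, y left, z up. Lid on the left; right 110 mm is a cream deck, 130 mm high, with (front to rear) toggle, display, flush buttons, tape roll. Blue hose at the rear.
- lid_handle (a point): Centre of the lid's bar handle: round steel bar, 10 mm thick, 120 long, along the engraver's y, a 10 mm post at each end. Lid shut: at (-0.125, 0.0565, 0.172) m in the engraver's frame, 40 mm above the lid's top, 35 mm behind its front edge. It moves and turns with the lid (x to the hinge, y along the bar, z out of the lid). The bar can turn between finger pads.
- lid_hinge (a point): Middle of the lid's hinge line, which runs along the engraver's y at its rear, at (0.145, 0.0565, 0.112) m in the engraver's frame. From it the bar is 270 mm towards the front and 60 mm up when the lid is shut.
- lid (a joint): Opening of the lid in rad: 0 shut and level, growing as its front edge rises; 40 degrees is 0.698. Cream frame 303 mm wide, 305 long, with an orange clear window, 0.6 to 0.9 kg. Nothing holds it up: it needs about 3 to 5 N upward at the handle and falls shut when released.
- toggle_tip (a point): Tip of the laser's toggle switch, a bat lever 11 mm thick with a red sleeve, tip 47 mm from its pivot. Pivot at (-0.095, -0.155, 0.138) m in the engraver's frame, 8 mm above the deck; a 17 mm steel collar reaches 12 mm above the deck. It swings in the engraver's x-z plane.
- toggle (a joint): Lean of the toggle in rad: it snaps over its centre and rests only at +0.42 (leaning to the rear, to the red dot: laser ON) or -0.42 (leaning to the front, to the white dot: laser OFF). Pushed past upright at about 3 N it snaps over by itself.
- cut_panel: Plywood panel 100 x 150 x 5 mm lying on the honeycomb bed under the lid's window; origin at the centre of its underside. Not to be handled.
- tape_roll: Loose yellow tape roll, 68 mm across, 24 mm high, lying on the rear of the control deck; origin at the centre of its underside. A bystander, like all that follow.
- pan: Small steel pan, 100 mm across and 55 mm high, with a 145 mm rod handle along its -x; origin under the bowl's centre.
- deckle: Wooden papermaking frame 150 x 200 x 30 mm; origin at the centre of its underside.
- glue: White glue bottle, 56 mm across, 150 mm high, orange cap; origin at the centre of its underside.
- can: Drink can, 66 mm across, 115 mm high; origin at the centre of its underside.
- brush: Hand brush lying flat on the table left of the engraver, along its own x; origin at its middle, on the table.

How it is judged (in metres and radians):
On the way:
1. the lid is lifted with the laser switched off (value of joint lid above 0.2 rad and value of joint toggle below -0.3 rad), for 0.1 s.
At the end, for the whole second after the job is handed in: The gripper still holds the lid by its bar handle (fingers pressing on the lid, grasp point within 65 mm of the handle's centre), the lid stands still (under 0.06 rad/s) at 40 degrees within 5 degrees, carried by nothing else, and the toggle leans to the front (off) (value of joint lid between 0.61 and 0.786 rad and velocity of joint lid between -0.06 and 0.06 rad/s and contact force between lid and the fingers above 1 N and distance between the grasp point and lid_handle below 0.065 m and value of joint toggle below -0.3 rad); the arm keeps its last pose, push and grip.
It fails at once if the lid is raised more than 6 degrees while the laser switch is not off (value of joint lid above 0.105 rad and value of joint toggle above -0.25 rad).
It fails at once if the lid is dropped (closing faster than 1.5 rad/s) (velocity of joint lid below -1.5 rad/s).
It fails at once if a bystander is shifted by more than 20 mm (distance of any of cut_panel, tape_roll, pan, deckle, glue, can, brush from where it was at the start of the episode above 0.02 m).
It also fails if it takes over 48 s, if anything falls off the work surface, if the arm or the gripper's body presses on something with over 40 N, if the wrist force passes 120 N, or if a joint passes its speed limit or range.

## Working session

There is one attempt and no reset: what is moved stays moved. The work goes in short steps, Python scripts to look and compute and a tool call to move; the robot and the scene stay as the last step left them, time stands still between calls to the robot, and variables do not carry over. Pictures are saved under pics/ and viewed, at most 10 in all, crops included, and the job is handed in when it is done.

Besides the shell and the picture viewer there is one more tool, called after "Emit:" as a command line: name --argument value ..., lists and objects as JSON in quotes. play_rows: Moves the arm, as the interface text tells. Its arguments: {"type":"object","properties":{"series":{"type":"array","items":{"type":"array","items":{"type":"array","items":{"type":"number"}}}},"force":{"type":"number"}},"required":["series"]}

```bash
ls; mkdir -p pics; python3 - <<'E'
from plant import arm, imaging
import cv2,numpy as np,pickle
d={}
for n in("scene","side","wrist"):
    c=imaging.camera(n);d[n]=c
    cv2.imwrite(f"pics/{n}0.png",c["pixels"][:,:,::-1])
    print(n,c["fx"],c["cx"],c["cy"],np.round(c["R"],3).tolist(),np.round(c["t"],1).tolist())
pickle.dump(d,open("cams.pkl","wb"))
print(arm.sense())
E
```

```text
pics
scene 505.6948032766223 315.28726499756925 245.6679501519627 [[-0.838, 0.545, -0.016], [0.33, 0.484, -0.811], [-0.434, -0.685, -0.585]] [523.2, -92.3, 1788.6]
side 472.3316931430579 324.94479241355856 236.37225073492326 [[0.878, -0.478, -0.011], [-0.285, -0.504, -0.815], [0.384, 0.719, -0.58]] [-549.1, 254.1, 1237.9]
wrist 371.64829954431775 314.9807832378569 236.72908185383542 [[1.0, -0.0, -0.002], [0.0, -0.954, 0.3], [-0.002, -0.3, -0.954]] [-523.3, -38.2, 380.6]
{'time': 0.15, 'joints': array([-3.06424064e-05,  1.26230789e-01, -4.03529792e-02,  1.40539104e+00,
        2.71150818e-05,  1.57079652e+00]), 'joint_vel': array([-0.00165099, -0.00133708,  0.00214188, -0.00133987, -0.00024577,
        0.00110164]), 'joint_efforts': array([-6.60388159e-04, -4.36274636e+01,  3.53150582e+01,  1.35390865e-02,
        2.80258462e-06, -9.74541621e-07]), 'tcp_pos': array([ 5.24694930e+02, -8.06540861e-03,  2.30723488e+02]), 'tcp_rot': array([-4.26248649e-04,  7.07117565e-01,  7.07095752e-01, -4.07062706e-04]), 'contact_force': array([-0.26952272, -0.00840613,  0.3469491 ]), 'ft_torque': array([0.045491  , 0.0209    , 0.04499197]), 'grip_force': 0.0, 'opening': 1.0001410337020564}
```

View pics/scene0.png

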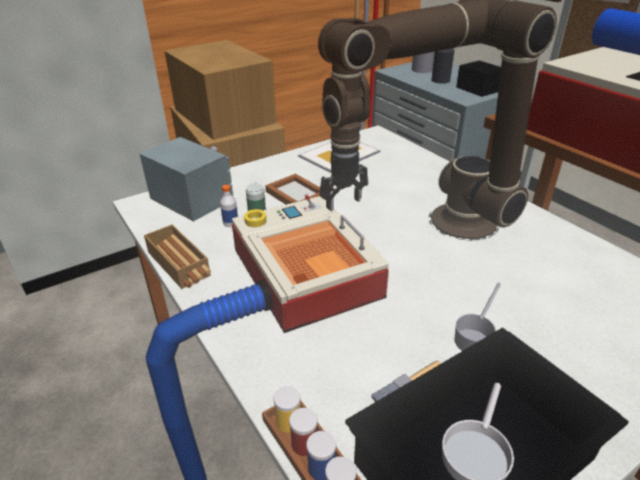

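View pics/side0.png

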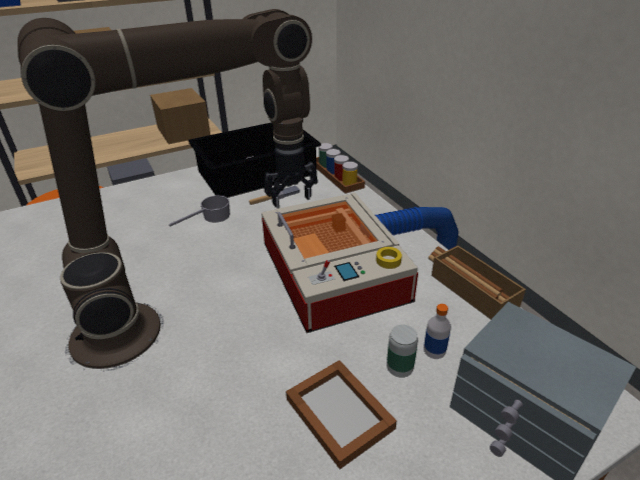

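The scene view shows the engraver at about (310,260) with the handle at (352,232). In the side view the toggle is near (323,270) and the handle near (286,230). I'll enlarge both.

```bash
python3 - <<'E'
import cv2
a=cv2.imread("pics/side0.png")[185:335,250:430];cv2.imwrite("pics/sideC.png",cv2.resize(a,None,fx=4,fy=4,interpolation=cv2.INTER_CUBIC))
a=cv2.imread("pics/scene0.png")[185:333,225:400];cv2.imwrite("pics/sceneC.png",cv2.resize(a,None,fx=4,fy=4,interpolation=cv2.INTER_CUBIC))
E
```

```text
(no output)
```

View pics/sideC.png

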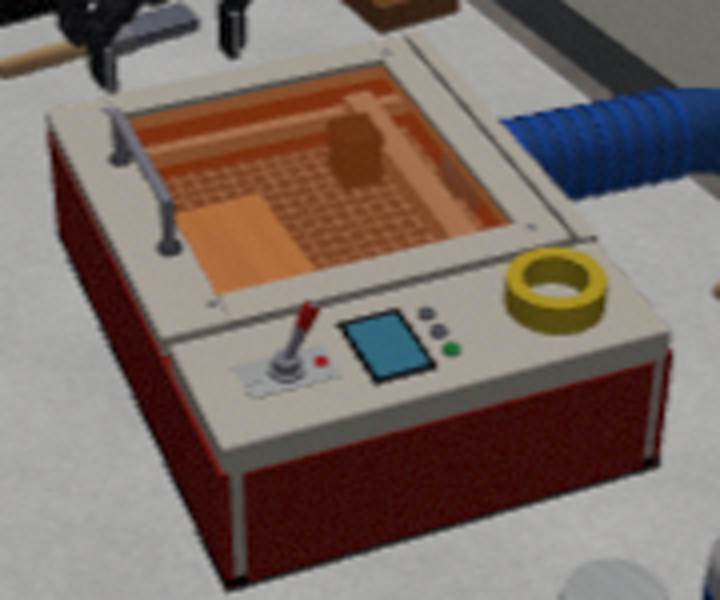

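View pics/sceneC.png

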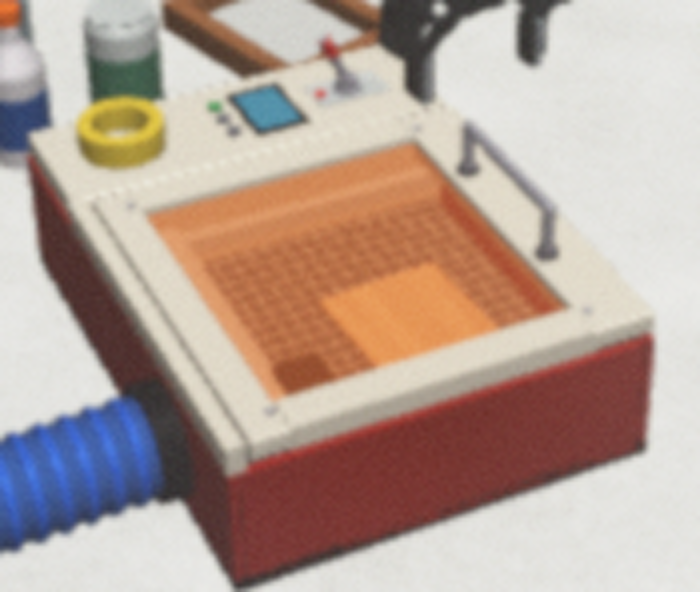

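View pics/wrist0.png

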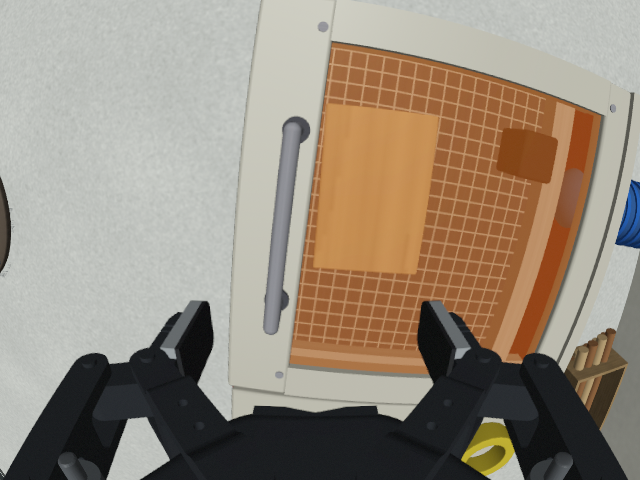

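The wrist view shows the bar from (296,125) to (271,330). In both crops the toggle leans to the red dot, so the laser is on. Next I'll fit the engraver's pose.

```bash
cat > h.py <<'E'
import numpy as np,pickle
from scipy.optimize import least_squares
def proj(n,c,X):
    p=X@np.array(c["R"]).T+np.array(c["t"])
    if n=="wrist":
        rr=np.hypot(p[:,0],p[:,1]);th=np.arctan2(rr,p[:,2]);k=th/rr
        return np.c_[c["fx"]*p[:,0]*k+c["cx"],c["fy"]*p[:,1]*k+c["cy"]]
    return np.c_[c["fx"]*p[:,0]/p[:,2]+c["cx"],c["fy"]*p[:,1]/p[:,2]+c["cy"]]
def e2w(p,X):
    c,s=np.cos(p[2]),np.sin(p[2])
    X=np.atleast_2d(X);return np.c_[p[0]+c*X[:,0]-s*X[:,1],p[1]+s*X[:,0]+c*X[:,1],X[:,2]]
E
python3 - <<'E'
from h import *
d=pickle.load(open("cams.pkl","rb"))
pv=(-95,-155,138);tip=(-95+47*np.sin(.42),-155,138+47*np.cos(.42))
bl=(-125,116.5,172);br=(-125,-3.5,172)
S=lambda o,u,v:(o[0]+(u+.5)/4-.5,o[1]+(v+.5)/4-.5)
a=(250,185);b=(225,185)
obs={"side":[((-160,-210,0),S(a,232,585)),((160,-210,0),S(a,655,465)),((-160,-210,130),S(a,222,450)),((160,-210,130),S(a,668,338)),(tip,S(a,312,305)),(bl,S(a,114,112)),(br,S(a,168,205)),((-160,208,132),S(a,50,118))],
"scene":[(bl,S(b,550,210)),(br,S(b,468,128)),((160,210,0),S(b,240,588)),((-160,210,0),S(b,642,450)),((-160,208,132),S(b,652,325)),(tip,S(b,328,45))],
"wrist":[(bl,(296,125)),(br,(271,328))]}
def res(p,raw=0):
    r=[]
    for n,o in obs.items():
        r.append((proj(n,d[n],e2w(p,np.array([q[0] for q in o],float)))-np.array([q[1] for q in o]))*(1 if n!="wrist" else .5))
    r=np.vstack(r);return r if raw else r.ravel()
s=least_squares(res,[600,0,0],x_scale=[10,10,.1],loss="soft_l1")
print(s.x,np.round(res(s.x,1),1).tolist())
np.save("pose.npy",s.x)
print("bar",e2w(s.x,[bl,br,(-125,56.5,172)]),"tip",e2w(s.x,[tip]),"piv",e2w(s.x,[pv]))
E
```

```text
[ 6.21585325e+02 -5.80068088e+01 -1.33883315e-01] [[-1.9, 2.9], [0.6, 1.5], [-1.3, -0.3], [2.2, -2.9], [0.1, -1.4], [0.6, -0.0], [-0.5, -1.4], [-1.6, -3.1], [-0.2, -1.0], [0.3, -1.1], [-0.9, 2.7], [1.2, 1.5], [1.6, -3.9], [-0.9, -2.0], [-0.2, 2.4], [1.1, -1.1]]
bar [[513.25480068  74.13609646 172.        ]
 [497.23675639 -44.79002455 172.        ]
 [505.24577853  14.67303595 172.        ]] tip [[ 525.73874191 -201.49694401  180.91518019]] piv [[ 506.74550572 -198.93876339  138.        ]]
```

Emit:
play_rows --series '[[[-0.04, 0.008, 0, 0, 0, 0.04, 1], [-0.08, 0.016, 0, 0, 0, 0.08, 1], [-0.12, 0.024, 0, 0, 0, 0.134, 1], [-0.16, 0.03, 0, 0, 0, 0.134, 1], [-0.2, 0.036, 0, 0, 0, 0.134, 1]]]' --force 60

```text
time: 0.57
tcp_pos: [560.9, -201.8, 231.0]
tcp_rot: [-0.0, 0.753, 0.658, -0.0]
contact_force: [1.3, -0.1, 0.2]
opening: 0.3
grip_force: 0.0
```

```bash
python3 - <<'E'
from plant import arm, imaging
import cv2
from h import *
p=np.load("pose.npy");s=arm.sense()
c,sn=np.cos(p[2]),np.sin(p[2]);v=s["tcp_pos"]-np.r_[p[:2],0]
print(s["tcp_pos"],s["tcp_rot"],s["opening"],"in engraver",c*v[0]+sn*v[1],-sn*v[0]+c*v[1],v[2])
w=imaging.camera("wrist");cv2.imwrite("pics/w1.png",w["pixels"][:,:,::-1])
pickle.dump(w,open("w1.pkl","wb"))
E
```

```text
[ 560.92869028 -201.76258942  231.00876104] [-1.65236957e-04  7.52782640e-01  6.58269144e-01 -6.24839190e-05] 0.30028046295822736 in engraver -40.92476555500663 -150.56598355647523 231.00876104138214
```

View pics/w1.png

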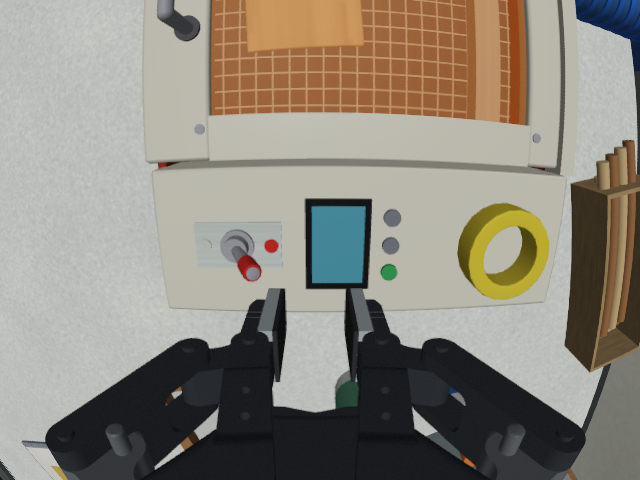

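The wrist view shows the toggle tip at (252,272), leaning towards the red dot at (271,246). The fingers are behind it and square to the engraver. I'll finish closing them and check the fit.

Emit:
play_rows --series '[[[-0.004, 0, 0, 0, 0, 0, 1], [-0.004, 0, 0, 0, 0, 0, 1], [-0.004, 0, 0.0, 0, 0, 0, 1], [-0.004, 0, 0.02, 0, 0, 0, 1]]]'

```text
time: 0.95
tcp_pos: [561.9, -203.2, 214.9]
tcp_rot: [0.003, 0.752, 0.659, 0.002]
contact_force: [0.2, -0.3, -0.1]
opening: -0.001
grip_force: 0.0
```

```bash
python3 - <<'E'
from h import *
w=pickle.load(open("w1.pkl","rb"));p=np.load("pose.npy")
X=[(-95+47*np.sin(.42),-155,138+47*np.cos(.42)),(-95,-155,145),(-125,-3.5,172),(-160,-210,130),(-160,-100,130)]
print(proj("wrist",w,e2w(p,np.array(X))))
E
```

```text
[[255.41727392 272.27359386]
 [235.23953485 250.92845815]
 [167.90404753  11.70566885]
 [165.68406224 309.38973046]
 [147.50970567 169.23999273]]
```

The fit agrees with what I see, so down I go.

Emit:
play_rows --series '[[[-0.002, 0, 0.025, 0, 0, 0, 1], [-0.003, 0, 0.05, 0, 0, 0, 1], [-0.003, -0.01, 0.05, 0, 0, 0, 1], [-0.003, -0.017, 0.05, 0, 0, 0, 1]]]'

```text
time: 1.28
tcp_pos: [541.5, -202.7, 160.6]
tcp_rot: [-0.002, 0.752, 0.659, -0.001]
contact_force: [3.7, -0.4, 1.2]
opening: 0.002
grip_force: 1.6
```

Emit:
play_rows --series '[[[0, -0.007, 0, 0, 0, 0, 1], [0, -0.014, 0, 0, 0, 0, 1], [0, -0.02, 0, 0, 0, 0, 1], [0, -0.026, 0, 0, 0, 0, 1], [0, -0.03, 0, 0, 0, 0, 1]]]'

```text
time: 1.7
tcp_pos: [512.6, -200.6, 162.1]
tcp_rot: [0.0, 0.753, 0.658, -0.0]
contact_force: [-0.0, -0.0, -0.7]
opening: -0.0
grip_force: 0.0
```

```bash
python3 - <<'E'
from plant import arm, imaging
import cv2
from h import *
p=np.load("pose.npy");s=arm.sense()
c,sn=np.cos(p[2]),np.sin(p[2]);v=s["tcp_pos"]-np.r_[p[:2],0]
print(s["contact_force"],"in engraver",c*v[0]+sn*v[1],-sn*v[0]+c*v[1],v[2])
a=imaging.camera("side")["pixels"][185:335,250:430,::-1]
b=imaging.camera("wrist")["pixels"][150:350,150:350,::-1]
cv2.imwrite("pics/s2.png",np.hstack([cv2.resize(a,(480,400),interpolation=cv2.INTER_CUBIC),cv2.resize(b,(320,400))]))
E
```

```text
[-0.0083377  -0.03439949 -0.74756458] in engraver -89.00940956302156 -155.91741590789428 162.093767924472
```

View pics/s2.png

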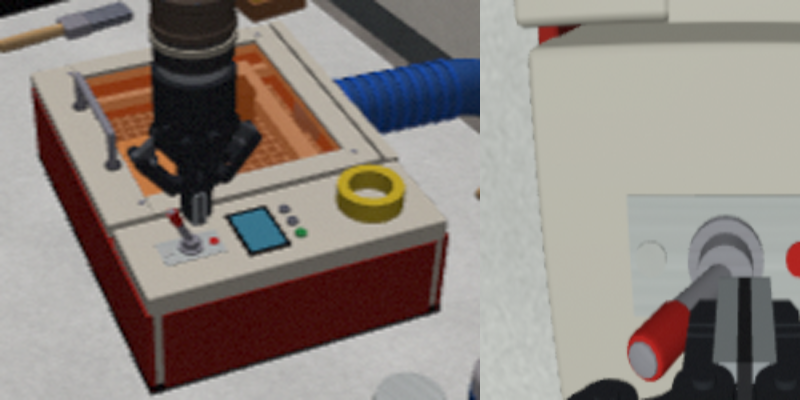

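The toggle now leans to the front, to the white dot, so the laser is off. I'll back away, rise and move over the handle.

Emit:
play_rows --series '[[[0, 0.015, 0, 0, 0, 0, 1], [0, 0.015, -0.04, 0, 0, 0, 1], [0, 0.015, -0.08, 0, 0, 0, 1], [0.01, 0.01, -0.1, 0, 0, 0, 1], [0.04, 0, -0.1, 0, 0, 0, 0]]]'

```text
time: 2.22
tcp_pos: [521.0, -163.7, 265.9]
tcp_rot: [0.004, 0.754, 0.657, 0.002]
contact_force: [0.3, 0.2, -0.0]
opening: 0.125
grip_force: 0.0
```

Emit:
play_rows --series '[[[0.04, -0.01, 0, 0, 0, 0, -1], [0.08, -0.02, 0, 0, 0, 0, -1], [0.12, -0.03, 0, 0, 0, 0, -1], [0.16, -0.036, 0, 0, 0, 0, -1], [0.172, -0.036, 0, 0, 0, 0, -1]]]'

```text
time: 2.63
tcp_pos: [505.4, 18.3, 261.6]
tcp_rot: [-0.001, 0.752, 0.66, 0.001]
contact_force: [0.4, 0.3, 0.3]
opening: 0.847
grip_force: 0.0
```

Emit:
play_rows --series '[[[0, 0, 0, 0, 0, 0, -1], [0, 0, 0.02, 0, 0, 0, -1], [0, 0, 0.02, 0, 0, 0, -1], [0, 0, 0.02, 0, 0, 0, -1]]]'

```text
time: 2.97
tcp_pos: [505.6, 13.4, 240.5]
tcp_rot: [-0.001, 0.753, 0.658, -0.001]
contact_force: [0.0, 0.8, 0.3]
opening: 1.004
grip_force: 0.0
```

```bash
python3 - <<'E'
from plant import arm, imaging
import cv2
from h import *
p=np.load("pose.npy");s=arm.sense()
c,sn=np.cos(p[2]),np.sin(p[2]);v=s["tcp_pos"]-np.r_[p[:2],0]
print(s["tcp_pos"],s["opening"],"in engraver",c*v[0]+sn*v[1],-sn*v[0]+c*v[1],v[2])
w=imaging.camera("wrist");pickle.dump(w,open("w2.pkl","wb"))
cv2.imwrite("pics/w2.png",w["pixels"][:,:,::-1])
print(proj("wrist",w,e2w(p,np.array([(-125.,116.5,172),(-125,56.5,172),(-125,-3.5,172),(-95,-155,145),(-160,208,132)]))))
E
```

```text
[505.63293575  13.36743129 240.49275588] 1.003670870107743 in engraver -124.44203050631168 55.25775835974438 240.49275588453762
[[316.03963415 151.73064311]
 [316.11403189 251.89657981]
 [316.13421941 336.04313338]
 [347.57666683 449.48403436]
 [263.54921945  16.56426003]]
```

View pics/w2.png

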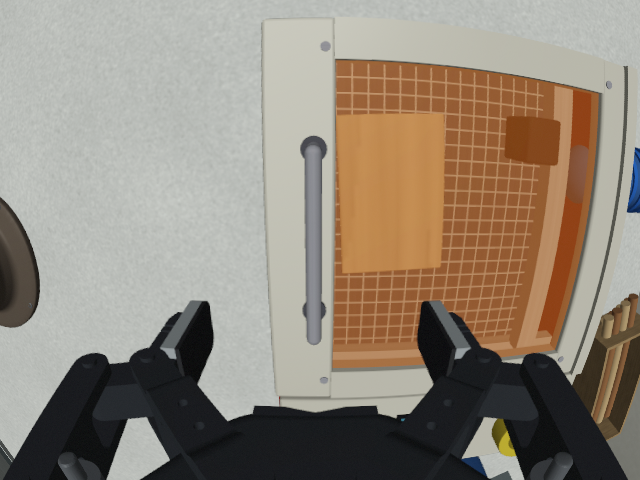

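The bar lies along column 313, from row 148 to 340. That is about 1.5 mm to the front of the prediction and parallel to the pads. I'll descend and grip.

Emit:
play_rows --series '[[[0, -0.002, 0.03, 0, 0, 0, -1], [0, -0.002, 0.06, 0, 0, 0, -1], [0, -0.002, 0.08, 0, 0, 0, -1], [0, -0.002, 0.087, 0, 0, 0, -1], [0, -0.002, 0.087, 0, 0, 0, 0]]]' --force 70

```text
time: 3.43
tcp_pos: [503.4, 13.8, 153.3]
tcp_rot: [-0.001, 0.753, 0.658, -0.001]
contact_force: [-0.2, -0.8, -0.3]
opening: 0.883
grip_force: 0.0
```

Emit:
play_rows --series '[[[0, 0, 0, 0, 0, 0, 0.3], [0, 0, 0, 0, 0, 0, 0.6], [0, 0, 0, 0, 0, 0, 1], [0, 0, 0, 0, 0, 0, 1], [0, 0, 0, 0, 0, 0, 1]]]'

```text
time: 3.85
tcp_pos: [504.6, 14.5, 155.2]
tcp_rot: [0.0, 0.753, 0.658, 0.001]
contact_force: [0.2, 0.4, -0.6]
opening: 0.143
grip_force: 0.0
```

Emit:
play_rows --series '[[[0, 0, 0, 0, 0, 0, 1], [0, 0, 0, 0, 0, 0, 1], [0, 0, 0, 0, 0, 0, 1]]]'

```text
time: 4.1
tcp_pos: [504.5, 14.5, 155.2]
tcp_rot: [0.001, 0.753, 0.658, 0.001]
contact_force: [-1.9, -0.3, 6.3]
opening: 0.087
grip_force: 68.4
```

Emit:
play_rows --series '[[[0, 0.0023, -0.0094, 0, 0, 0, 1], [0, 0.0048, -0.0187, 0, 0, 0, 1], [0, 0.0078, -0.028, 0, 0, 0, 1], [0, 0.011, -0.037, 0, 0, 0, 1], [0, 0.011, -0.037, 0, 0, 0, 1]]]'

```text
time: 4.52
tcp_pos: [515.4, 13.1, 193.1]
tcp_rot: [0.0, 0.753, 0.658, 0.0]
contact_force: [-2.2, 1.7, -3.2]
opening: 0.088
grip_force: 68.3
```

Emit:
play_rows --series '[[[0, 0.0036, -0.009, 0, 0, 0, 1], [0, 0.0074, -0.0178, 0, 0, 0, 1], [0, 0.0116, -0.0265, 0, 0, 0, 1], [0, 0.016, -0.0351, 0, 0, 0, 1], [0, 0.0208, -0.0435, 0, 0, 0, 1]]]'

```text
time: 4.93
tcp_pos: [534.5, 10.5, 234.7]
tcp_rot: [-0.001, 0.753, 0.658, -0.001]
contact_force: [-3.0, 1.8, -4.0]
opening: 0.086
grip_force: 68.4
```

Emit:
play_rows --series '[[[0, 0.0076, -0.0123, 0, 0, 0, 1], [0, 0.016, -0.0241, 0, 0, 0, 1], [0, 0.0249, -0.0355, 0, 0, 0, 1], [0, 0.0344, -0.0465, 0, 0, 0, 1], [0, 0.0344, -0.0465, 0, 0, 0, 1]]]'

```text
time: 5.35
tcp_pos: [569.2, 5.9, 283.4]
tcp_rot: [-0.001, 0.753, 0.658, -0.0]
contact_force: [-9.4, 2.1, 2.6]
opening: 0.089
grip_force: 70.4
```

Emit:
play_rows --series '[[[0, 0.0066, -0.007, 0, 0, 0, 1], [0, 0.0137, -0.0137, 0, 0, 0, 1], [0, 0.0207, -0.0203, 0, 0, 0, 1], [0, 0.028, -0.0265, 0, 0, 0, 1], [0, 0.0355, -0.0325, 0, 0, 0, 1]]]'

```text
time: 5.77
tcp_pos: [602.6, 1.5, 315.3]
tcp_rot: [-0.002, 0.753, 0.658, -0.001]
contact_force: [-10.0, 3.4, 5.1]
opening: 0.083
grip_force: 69.7
```

Emit:
play_rows --series '[[[0, 0, 0, 0, 0, 0, 1], [0, 0, 0, 0, 0, 0, 1], [0, 0, 0, 0, 0, 0, 1], [0, 0, 0, 0, 0, 0, 1], [0, 0, 0, 0, 0, 0, 1]]]'

```text
time: 6.18
tcp_pos: [602.4, 1.5, 315.2]
tcp_rot: [-0.001, 0.753, 0.658, -0.001]
contact_force: [-9.6, 2.3, 6.4]
opening: 0.087
grip_force: 70.0
```

```bash
python3 - <<'E'
from plant import arm, imaging
import cv2
from h import *
p=np.load("pose.npy");s=arm.sense()
c,sn=np.cos(p[2]),np.sin(p[2]);v=s["tcp_pos"]-np.r_[p[:2],0]
x,z=c*v[0]+sn*v[1],v[2]+19
print("grasp in engraver",x,-sn*v[0]+c*v[1],z,"lid deg",np.degrees(np.arctan2(z-112,145-x)-np.arctan2(60,270)),"radius err",np.hypot(z-112,145-x)-np.hypot(270,60),s["contact_force"],abs(s["joint_vel"]).max())
a=imaging.camera("side")["pixels"][130:330,230:430,::-1]
b=imaging.camera("scene")["pixels"][150:350,220:420,::-1]
cv2.imwrite("pics/s3.png",np.hstack([cv2.resize(q,(400,400),interpolation=cv2.INTER_CUBIC) for q in(a,b)]))
E
```

```text
grasp in engraver -26.927320018443325 56.40625922472373 334.2210656083747 lid deg 39.742897465277565 radius err 4.378442309892478 [-9.58627071  2.28144858  6.38158801] 0.0022162209777195135
```

View pics/s3.png

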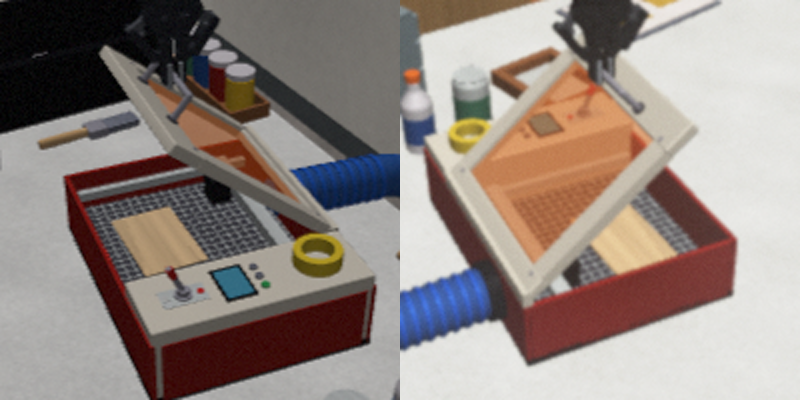

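The lid stands open at about 40°, held by the bar. The toggle leans to the front, the panel lies on its bed, and the arm is still.

```bash
python3 -c "
from plant import arm
print(arm.job_done())"
```

```text
the job is handed in; nothing more can be done
None
```

The toggle was on, so I flipped it to off, then raised the lid by its bar handle; it is held steady in the grip at about 40° (39.7° worked out from the arm's pose), and the job is handed in, though the hand-in returned no verdict.

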